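Ready the bench supply for fitting its cover stay

ROBOT

A 6-joint arm with a two-finger parallel gripper is mounted at the origin on the work surface. World frame = base frame: x ahead of the robot, y to its left, z up, the work surface at z = 0. Lengths are in m, angles in degrees, forces in N, time in s.
With the tool pointing down it reaches from about 0.275 to 0.75 m from the base axis. Payload 10.2 kg.
Tool frame: the origin (TCP) lies midway between the tips of the shut fingers; the grasp point (between the pads) lies 19 mm behind it; z points along the fingers, y is the line along which they close (so a half turn about z gives the same grasp; the last joint's range is limited). The gripper opens to 88 mm and grips with 3 to 60 N. Pads are 18 mm wide; open, the fingers measure 123 mm over their backs; the gripper's body (75 mm by 187 mm) begins 45 mm behind the grasp point.
Start: joints at [64.492, 17.928, 85.812, -0, 76.261, -12.8], TCP at [0.116, 0.512, 0.207] pointing down, gripper open.
Joint ranges: [-168.41, 168.41], [-55.51, 124.54], [10.69, 146.95], [-70.63, 250.63], [1, 178], [-165.06, 165.06]. Speed limits (degrees/s): [136.94, 136.94, 172.46, 180, 180, 180].

INTERFACE

Orientations are given as [roll, pitch, yaw] about the fixed x, y, z axes, in that order (R = Rz(yaw) Ry(pitch) Rx(roll)).
In Python, from workcell import get_obs, snapshot, calibration, hand_in, outline_of gives the robot as it stands. The module is installed in compiled form; this text tells all that it offers.
- The arm moves only by the shell command python3 -m handwheel 'ROWS'. ROWS is JSON, a list that holds one entry, the list of rows, each a list of 7 numbers: the turn, a rotation vector about the world's x, y, z in rad, then the shift along the world's x, y, z in m, then the opening, from -1 (shut) to 1 (fully open). A call has 1 to 12 rows; each row shifts and turns the commanded pose from where the row before left it; what a row does not reach is not made up. A row lasts 1/10 s, in which the tool goes at most 50 mm and 8.59 degrees, less where a joint would pass 70% of its speed; a pose out of reach is approached as far as the arm can. A call with a gripper value outside its range is refused whole. The fingers move at their own pace and stop on an object; the grip force is fixed at half the most. Time passes only in rows, so rows that do not move let the fingers close. It gives the time, the measured TCP pose, the force, the opening and the grip force at its end, in the units of the state.
- get_obs(): the state, without advancing time (a new reading comes with each control period).
- snapshot(name): name is "side" or "top" or "wrist"; returns (picture, depth): 420x560x3 uint8, red, green, blue; 420x560 float32, m along the optical axis (not along the pixel's ray), 0 where there is no reading.
- calibration(name): a dict with "fov_y" (degrees; the focal length in pixels is half the picture's height over the tangent of half this angle, whatever the lens; pixels are square), "cx", "cy" (the principal point, pixels), "R" (3x3) and "t" (3): a world point X has camera coordinates R X + t. Camera axes: x right, y down, z forward; pixel columns grow to the right and rows downward; lengths in m; the calibration is good to about 2 mm. A picture is of the moment at which its call begins: read the wrist's pose just before it. calibration takes no time and is no camera call; for the wrist camera it gives the pose at the moment of the call.
- hand_in(): hands the job in; it is judged then, once.
Trained networks look in the newest picture that a camera, given by its name, has taken for a name from the list of things; names that differ only in an ending like _2 or _b are one class to them, and where a whole thing is asked for, a point or a joint stands for the part that bears it (a point fixed in the world has none). Each returns a list of dicts, best first, with "score" (0 to 1); they miss things now and then, are a little off and sometimes report something else, mostly with a low value. They report only what shows in the picture. A call takes as long as a camera call. They do not tell look-alikes from the thing itself.
- outline_of(query, camera): "region" (420x560 bool, what is visible of it) and "at" ([column, row] in pixels, amid what is visible of it).
The state is a dict: "t": time; "qpos": joint angles; "qd": joint speeds; "effort": joint torques, N m; "position": TCP position; "tool_rot": TCP orientation; "contact_force": force on the tool from outside, world axes, zero at the start; "ft_torque": the same for the moment, N m; "grip_width": finger opening in m; "gripper_force": force on a finger pad.
Only numpy, scipy, OpenCV 4.12 (cv2) and the standard library are available. Lean on these libraries where they do the work, as an engineer would, in place of code of your own. Each camera call takes 0.05 s, during which the arm holds its last target. There are 200 camera calls.

TASK

I am about to screw a new stay onto the hinged blue cover of the bench power supply: first stand the yellow screwdriver upright in the metal cup, blade down, and let go of it, so that I can reach it. Then swing the cover up by its red handle bar to its balance point, straight up, where it would fall neither way, and keep it there: finish while still gripping the bar, with the cover standing still. Never let the cover drop or go over backwards, and leave the other things on the bench where they are.

Things in the scene. Friction and masses are not known exactly. Their poses are not given: they have to be found in the camera images.
- driver: Yellow-handled screwdriver, 200 mm long, about 100 g. Origin at the blade's tip, own z from tip to handle end. Shaft 8 mm diameter from z=0 to 85 mm; round handle 26 mm diameter, z=85 to 200 mm. Mass centre near z=105 mm. Starts loose in the rest, handle up, leaning 40 degrees from vertical toward the rest's +x.
- rest: Fixed dark steel rest: open channel 36 mm wide, rising 50 degrees from level toward its own +x, on a black 130 x 70 mm base (origin: centre of base underside, z up). The screwdriver's tip starts at (-50,0,35) mm here, on a foot stop; the channel walls flank its lowest 128 mm up to 9 mm above its axis; the handle's top 70 mm are free. It lifts straight up out.
- cup: Round aluminium holder cup, fixed to the bench, upright. 95 mm high, outer radius 30 mm at the rim, wall 4 mm, inner floor about 5 mm up; narrowing slightly downward. Origin: centre of its underside.
- supply: Fixed grey bench power supply, white front with two meters. 200 mm wide (own y), 90 mm high; front face at own x=-110 mm, back at +90 mm. Origin on the bench under the cover's hinge line; own -x points to its front, roughly toward the robot; z up. Rear half of the top is flat; the blue cover lies over the front half.
- flap_hinge (a point): Middle of the cover's hinge line, 90 mm above the bench, at own (0, 0, 90) mm of the supply. The hinge line runs along the supply's y.
- flap (a joint): Angle of the blue cover (plate 110 x 196 x 5 mm, about 0.36 kg with bar). 0 = closed, level, lying toward the supply's front; grows as it swings up and back. 1.571 = straight up, the balance point, mass centre over the hinge. Less: it falls shut; more: it falls over backwards (stop at 2.9). Nearly free hinge.
- grip_bar: Cover's red round bar, 12 mm dia., 112 mm long, parallel to the hinge, 165 mm from it, in the cover's plane. Origin: its middle; own x points to the hinge. Side arms at y=+-53 mm hold it 55 mm beyond the cover's edge and the supply's front: fingers fit on both sides. 90 mm above the bench closed, 255 mm straight up. It can turn in the pads, so the tool may point down throughout.
- meter: Bystander: yellow multimeter lying on the bench, 75 x 145 x 32 mm. Origin: centre of its underside.
- spool: Bystander: grey metal spool, 60 mm diameter, 50 mm high. Origin: centre of its underside.
- flux: Bystander: amber bottle, 40 mm diameter, 100 mm high. Origin: centre of its underside.
- mug: Bystander: blue mug, 80 mm diameter, 90 mm high, handle at its +y. Origin: centre of its underside.
- tray: Bystander: orange parts tray, 100 x 140 x 30 mm. Origin: centre of its underside.
- pliers: Bystander: red-handled pliers lying flat, 140 mm long, 12 mm high. Origin: on the bench under the middle.
Things that resemble listed ones, but are neither listed nor needed, are in the scene too. Of the things shaped like the driver, the yellow one is meant.

How it is judged (in metres and radians):
On the way, in this order (a step that is already met when the one before it is completed fails the run):
1. the screwdriver stands in the cup, blade down, let go (horizontal distance between driver and cup below 0.03 m and z of driver in the frame of cup between -0.005 and 0.02 m and angle between driver's own z axis and vertical below 0.5 rad and linear speed of driver below 0.05 m/s and contact force between the fingers and driver below 0.1 N), for 0.3 s.
2. the cover is held by its bar at its balance point (value of joint flap between 1.471 and 1.671 rad and velocity of joint flap between -0.15 and 0.15 rad/s and contact force between the fingers and grip_bar above 1 N and contact force between driver and grip_bar below 0.1 N and contact force between driver and supply below 0.1 N), for 0.3 s.
At the end, for the whole second after the job is handed in: Screwdriver blade down in the cup (tip within 30 mm of its axis, under 20 mm up, leaning under 0.5 rad), still, not touched by the fingers, clear of the supply; cover within 0.10 rad of straight up, slower than 0.15 rad/s, its bar gripped by the fingers with over 1 N (all of step 1 and all of step 2); the arm keeps its last pose, push and grip.
It fails at once if the cover goes over backwards (beyond 2.0 rad) (value of joint flap above 2 rad).
It fails at once if the cover is dropped or thrown (faster than 4 rad/s) (velocity of joint flap above 4 rad/s or velocity of joint flap below -4 rad/s).
It fails at once if a bystander is moved more than 30 mm (distance of any of meter, spool, flux, mug, tray, pliers from where it was at the start of the episode above 0.03 m).
It also fails if it takes over 61 s, if anything falls off the work surface, if the arm or the gripper's body presses on something with over 40 N, if the wrist force passes 120 N, or if a joint passes its speed limit or range.

## Working session

There is one attempt and no reset: what is moved stays moved. The work goes in short steps, Python scripts to look and compute and a shell command to move; the robot and the scene stay as the last step left them, time stands still between calls to the robot, and variables do not carry over. Pictures are saved under pics/ and viewed, at most 10 in all, crops included, and the job is handed in when it is done.

```bash
mkdir -p pics; cat > h.py <<'E'
import numpy as np, cv2
from workcell import *
def cam(n):
    c=calibration(n); f=210/np.tan(np.radians(c["fov_y"])/2); return f,c["cx"],c["cy"],np.array(c["R"]),np.array(c["t"])
def cloud(n,depth,mask):
    f,cx,cy,R,t=cam(n); v,u=np.nonzero(mask&(depth>0)); z=depth[v,u]
    P=np.c_[(u-cx)/f*z,(v-cy)/f*z,z]; return (P-t)@R
def proj(n,X):
    f,cx,cy,R,t=cam(n); p=np.atleast_2d(X)@R.T+t; return np.c_[p[:,0]/p[:,2]*f+cx,p[:,1]/p[:,2]*f+cy]
E
python3 - <<'E'
from h import *
for n in ("top","side"):
    im,d=snapshot(n); cv2.imwrite(f"pics/{n}0.png",im[...,::-1]); np.savez(f"{n}0.npz",im=im,d=d)
    for q in ["driver","rest","cup","supply","flap","grip_bar"]:
        for r in outline_of(q,n)[:3]:
            P=cloud(n,d,r["region"])
            print(n,q,round(r["score"],2),np.round(r["at"]),len(P),np.round(np.median(P,0),3) if len(P) else "", np.round(np.percentile(P,2,axis=0),3) if len(P) else "",np.round(np.percentile(P,98,axis=0),3) if len(P) else "")
print(get_obs())
E
```

```text
top driver 0.72 [308. 279.] 302 [ 0.271 -0.214  0.021] [ 0.239 -0.287 -0.002] [ 0.31  -0.159  0.032]
top driver 0.7 [281. 196.] 237 [ 0.548 -0.134  0.159] [ 0.506 -0.152  0.1  ] [ 0.587 -0.118  0.193]
top rest 0.73 [275. 214.] 546 [ 0.492 -0.115  0.013] [ 0.443 -0.162  0.003] [ 0.567 -0.085  0.128]
top cup 0.81 [334. 202.] 260 [ 0.528 -0.315  0.04 ] [ 0.498 -0.334 -0.002] [ 0.551 -0.282  0.099]
top cup 0.65 [181. 188.] 1935 [0.574 0.191 0.093] [0.469 0.097 0.085] [0.639 0.281 0.101]
top cup 0.37 [231. 237.] 259 [0.422 0.044 0.01 ] [ 0.344  0.028 -0.004] [0.471 0.078 0.018]
top supply 0.83 [186. 175.] 4229 [0.613 0.177 0.091] [0.473 0.066 0.002] [0.726 0.281 0.1  ]
top flap 0.86 [182. 190.] 2182 [0.573 0.193 0.093] [0.469 0.096 0.085] [0.642 0.283 0.101]
top grip_bar 0.52 [176. 222.] 82 [0.476 0.225 0.096] [0.458 0.172 0.087] [0.493 0.269 0.103]
side driver 0.88 [384. 215.] 376 [ 0.266 -0.206  0.023] [ 0.232 -0.325  0.008] [ 0.329 -0.157  0.029]
side driver 0.23 [257. 301.] 509 [0.48  0.221 0.094] [0.454 0.148 0.001] [0.537 0.27  0.098]
side rest 0.69 [221. 281.] 3742 [0.571 0.198 0.0
[... 685 characters left out ...]
0.   ] [0.535 0.27  0.098]
{'t': 0.7, 'qpos': array([ 6.44912298e+01,  1.79281662e+01,  8.58109084e+01,  9.96270032e-04,
        7.62609559e+01, -1.28002387e+01]), 'qd': array([ 0.01136494, -0.02896064, -0.01702005,  0.01576415, -0.16680599,
        0.02449087]), 'effort': array([-2.21208861e-04, -4.02048039e+01, -2.52395761e+01,  6.95706974e-02,
        3.18618806e-02, -1.62056062e-05]), 'position': array([0.11551134, 0.51214751, 0.20742379]), 'tool_rot': array([ 1.79999815e+02, -9.50478482e-04,  1.67291232e+02]), 'contact_force': array([0.27428845, 0.27600663, 0.12837756]), 'ft_torque': array([ 0.01266507, -0.03814339,  0.02319099]), 'gripper_force': 0.0, 'grip_width': 0.08818080566192385}
```

View pics/top0.png

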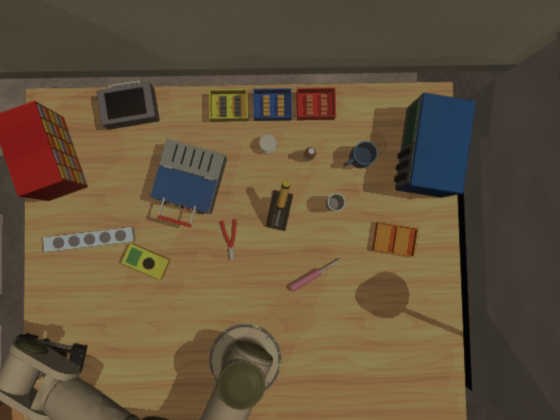

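View pics/side0.png

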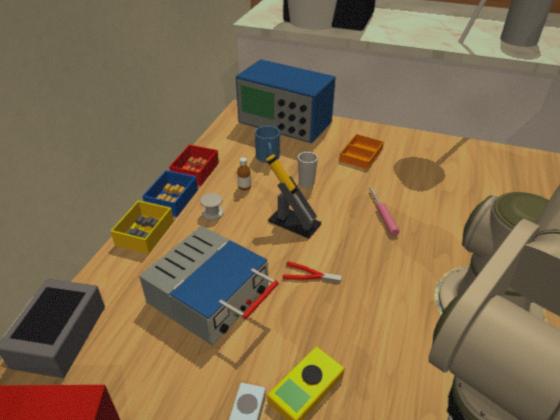

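The yellow driver sits in the rest (top 285,195; side 282,175), leaning away from the robot. What could be taken for it is the pink driver lying at top (308,279) / side (384,215), plus the red pliers at top (230,238). The metal cup is at top (335,202); its look-alikes are the mug (363,155) and the grey spool (268,144). The red bar is at top (175,222). I choose the yellow one by its colour and because it stands in the rest. Next I check it in a crop and measure it.

```bash
python3 - <<'E'
from h import *
from scipy.optimize import least_squares
S={n:np.load(f"{n}0.npz") for n in("top","side")}
im=S["side"]["im"][120:260,230:370]; cv2.imwrite("pics/crop.png",cv2.resize(im[...,::-1],(560,560),interpolation=cv2.INTER_CUBIC))
for n in S:
    im,d=S[n]["im"],S[n]["d"]; hsv=cv2.cvtColor(im,cv2.COLOR_RGB2HSV)
    A=np.ones(d.shape,bool)
    f,cx,cy,R,t=cam(n); v,u=np.indices(d.shape); X=(np.stack([(u-cx)/f*d,(v-cy)/f*d,d],-1)-t)@R
    ok=d>0
    y=ok&(hsv[...,0]>15)&(hsv[...,0]<35)&(hsv[...,1]>150)&(X[...,2]>.08)&(np.hypot(X[...,0]-.55,X[...,1]+.13)<.08)
    P=X[y]
    # cylinder axis fit: lean 40deg fixed, azimuth a, point at z=.15 ; radius 13mm
    def res(p):
        a=p[0]; D=np.array([np.sin(np.radians(40))*np.cos(a),np.sin(np.radians(40))*np.sin(a),np.cos(np.radians(40))]); Q=P-np.array([p[1],p[2],.15])
        return np.linalg.norm(Q-np.outer(Q@D,D),axis=1)-.013
    r=least_squares(res,[0,.55,-.13],loss="soft_l1",f_scale=.003)
    print(n,"driver",len(P),np.degrees(r.x[0]),r.x[1:],"rms",np.sqrt((r.fun**2).mean()),P[:,2].max())
    c=ok&(X[...,2]>.088)&(X[...,2]<.103)&(np.hypot(X[...,0]-.525,X[...,1]+.31)<.045); Q=X[c]
    r=least_squares(lambda p:np.hypot(Q[:,0]-p[0],Q[:,1]-p[1])-.028,[.525,-.31],loss="soft_l1",f_scale=.003); print("cup",len(Q),r.x,Q[:,2].mean())
    b=ok&((hsv[...,0]<8)|(hsv[...,0]>172))&(hsv[...,1]>130)&(X[...,2]>.07)&(X[...,2]<.115)&(np.hypot(X[...,0]-.476,X[...,1]-.22)<.09); Q=X[b]
    l=cv2.fitLine(Q[:,:2].astype(np.float32),cv2.DIST_HUBER,0,.01,.01).ravel(); s=(Q[:,:2]-l[2:])@l[:2]
    print("bar",len(Q),l,np.degrees(np.arctan2(l[1],l[0])),"mid",l[2:]+l[:2]*(s.min()+s.max())/2,s.max()-s.min(),np.median(Q[:,2]))
    bl=ok&(hsv[...,0]>95)&(hsv[...,0]<125)&(hsv[...,1]>110)&(X[...,2]>.08)&(X[...,2]<.11)&(np.hypot(X[...,0]-.58,X[...,1]-.19)<.15); print("flap",cv2.minAreaRect(X[bl][:,:2].astype(np.float32)))
E
```

```text
top driver 213 -13.402818588757071 [ 0.55201242 -0.13494621] rms 0.0028768940037759675 0.19716031608906945
cup 64 [ 0.52512167 -0.30892988] 0.0937898684364748
bar 103 [0.28026813 0.9599218  0.47312024 0.2199221 ] 73.723785 mid [0.47324627 0.22035373] 0.10973899437395207 0.09537404680623068
flap ((0.5775576233863831, 0.19010517001152039), (0.18856026232242584, 0.10247127711772919), 74.17379760742188)
side driver 349 -12.182305461543077 [ 0.54882436 -0.13880369] rms 0.0021314773123930772 0.19539965404181991
cup 123 [ 0.52281817 -0.310848  ] 0.09298928106886813
bar 261 [0.28699583 0.9579318  0.47096556 0.22200383] 73.32181 mid [0.46977111 0.21801699] 0.11244021876736318 0.09552347573660368
flap ((0.5754169821739197, 0.18729868531227112), (0.1970842182636261, 0.10882872343063354), 74.00408935546875)
```

View pics/crop.png

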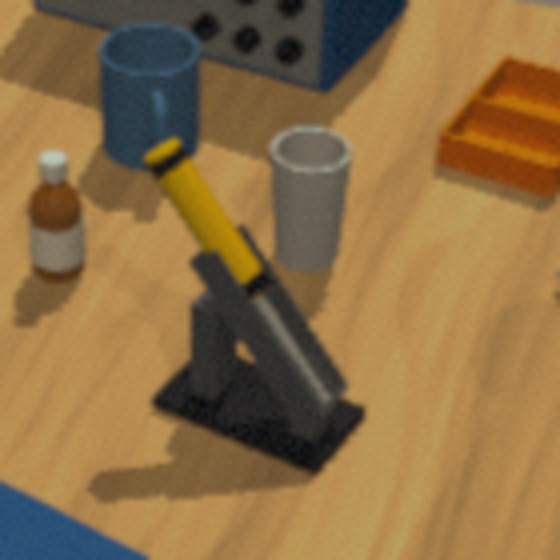

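The crop confirms it: the handle is yellow with a black end, in the dark rest, leaning toward the rest's +x. The metal cup is behind it at crop (312,200). The tool yaw already suits the grasp, so I travel there now.

```bash
python3 -m handwheel '[[[0,0,0,0,0,0.04,1],[0,0,0,0,0,0.04,1],[0,0,0,0.026,-0.038,0,1],[0,0,0,0.026,-0.038,0,1],[0,0,0,0.026,-0.038,0,1],[0,0,0,0.026,-0.038,0,1],[0,0,0,0.026,-0.038,0,1],[0,0,0,0.026,-0.038,0,1],[0,0,0,0.026,-0.038,0,1],[0,0,0,0.026,-0.038,0,1],[0,0,0,0.026,-0.038,0,1],[0,0,0,0.026,-0.038,0,1]]]'
python3 -m handwheel '[[[0,0,0,0.026,-0.038,0,1],[0,0,0,0.026,-0.038,0,1],[0,0,0,0.026,-0.038,0,1],[0,0,0,0.026,-0.038,0,1],[0,0,0,0.026,-0.038,0,1],[0,0,0,0.026,-0.038,0,1],[0,0,0,0.02,-0.03,0,1],[0,0,0,0,0,0,1],[0,0,0,0,0,0,1]]]'
```

```text
t: 1.9
position: [0.3762, 0.1303, 0.2877]
tool_rot: [180.0, 0.0, 167.3]
contact_force: [0.5, 0.5, 0.2]
grip_width: 0.0877
gripper_force: 0.0
t: 2.8
position: [0.5514, -0.1261, 0.2869]
tool_rot: [180.0, -0.1, 167.2]
contact_force: [-0.0, 0.1, -0.7]
grip_width: 0.088
gripper_force: 0.0
```

```bash
cat > drv.py <<'E'
from h import *
from scipy.optimize import least_squares
o=get_obs(); print(o["t"],o["position"])
im,d=snapshot("wrist"); cv2.imwrite("pics/wrist1.png",im[...,::-1])
hsv=cv2.cvtColor(im,cv2.COLOR_RGB2HSV); m=(hsv[...,0]>15)&(hsv[...,0]<35)&(hsv[...,1]>150)
P=cloud("wrist",d,m); P=P[(P[:,2]>.1)&(P[:,2]<.22)&(np.hypot(P[:,0]-.55,P[:,1]+.137)<.08)]
def res(p):
    D=np.array([np.sin(p[3])*np.cos(p[0]),np.sin(p[3])*np.sin(p[0]),np.cos(p[3])]); Q=P-np.array([p[1],p[2],.15])
    return np.linalg.norm(Q-np.outer(Q@D,D),axis=1)-.013
r=least_squares(res,[-.22,.55,-.137,.7],loss="soft_l1",f_scale=.003); print(len(P),r.x,np.degrees(r.x[[0,3]]),np.sqrt((r.fun**2).mean()),P.min(0),P.max(0))
m=np.hypot(*(cloud("wrist",d,d>0)[:,:2]-[.524,-.31]).T)<.045; Q=cloud("wrist",d,d>0)[m]; Q=Q[(Q[:,2]>.088)&(Q[:,2]<.103)]; print("cuprim",len(Q), least_squares(lambda p:np.hypot(Q[:,0]-p[0],Q[:,1]-p[1])-.028,[.525,-.31],loss="soft_l1",f_scale=.003).x if len(Q)>5 else "")
E
python3 drv.py
```

```text
2.8 [ 0.55144658 -0.12606645  0.28692967]
2805 [-0.23743146  0.5534535  -0.13669885  0.70136148] [-13.60382069  40.18505251] 0.002032429957532229 [ 0.50599595 -0.1558771   0.1011713 ] [ 0.59170863 -0.11578625  0.19530116]
cuprim 862 [ 0.52586785 -0.30945925]
```

```bash
python3 -m handwheel '[[[0,0,0,0.01,-0.013,0,1],[0,0,0,0,0,-0.04,1],[0,0,0,0,0,-0.04,1],[0,0,0,0,0,-0.035,1],[0,0,0,0,0,-0.03,1],[0,0,0,0,0,0,1],[0,0,0,0,0,0,1]]]'
python3 -m handwheel '[[[0,0,0,0,0,0,-1],[0,0,0,0,0,0,-1],[0,0,0,0,0,0,-1],[0,0,0,0,0,0,-1],[0,0,0,0,0,0,-1],[0,0,0,0,0,0,-1],[0,0,0,0,0,0,-1],[0,0,0,0,0,0,-1]]]'
```

```text
t: 3.55
position: [0.5618, -0.1383, 0.144]
tool_rot: [-180.0, 0.1, 167.3]
contact_force: [-0.9, -0.2, 1.3]
grip_width: 0.0884
gripper_force: 0.0
t: 4.35
position: [0.5615, -0.1389, 0.1424]
tool_rot: [-180.0, -0.0, 167.3]
contact_force: [0.4, 0.5, 0.4]
grip_width: 0.0262
gripper_force: 0.1
```

```bash
python3 -m handwheel '[[[0,0,0,0,0,0,-1],[0,0,0,0,0,0,-1],[0,0,0,0,0,0,-1],[0,0,0,0,0,0.02,-1],[0,0,0,0,0,0.03,-1],[0,0,0,0,0,0.03,-1],[0,0,0,0,0,0.03,-1],[0,0,0,0,0,0.03,-1],[0,0,0,0,0,0.03,-1],[0,0,0,0,0,0,-1],[0,0,0,0,0,0,-1]]]'
```

```text
t: 5.45
position: [0.5615, -0.1388, 0.3118]
tool_rot: [180.0, -0.0, 167.3]
contact_force: [-0.4, 0.4, -1.6]
grip_width: 0.0224
gripper_force: 30.0
```

```bash
python3 -m handwheel '[[[-0.031,-0.136,0,0,0,0,-1],[-0.031,-0.136,0,-0.003,-0.02,0,-1],[-0.031,-0.136,0,-0.003,-0.02,0,-1],[-0.031,-0.136,0,-0.003,-0.02,0,-1],[-0.031,-0.136,0,-0.003,-0.02,0,-1],[0,0,0,-0.0045,-0.033,0,-1],[0,0,0,-0.004,-0.032,0,-1],[0,0,0,-0.004,-0.0287,0,-1],[0,0,0,0,0,0,-1],[0,0,0,0,0,0,-1]]]'
cat > up.py <<'E'
from h import *
o=get_obs(); print(o["t"],o["position"],o["tool_rot"],o["grip_width"])
for n in("side","top"):
    im,d=snapshot(n); cv2.imwrite(f"pics/{n}_up.png",im[...,::-1]); hsv=cv2.cvtColor(im,cv2.COLOR_RGB2HSV)
    for r in outline_of("driver",n):
        P=cloud(n,d,r["region"]); P=P[np.hypot(P[:,0]-.525,P[:,1]+.31)<.08]
        if len(P)<20: continue
        z=P[:,2]; print(n,r["score"],r["at"],len(P),z.min(),z.max())
        for a in np.arange(0,.4,.03):
            q=P[(z>=a)&(z<a+.03)]
            if len(q)>5: print("  z",round(a,2),len(q),np.round(np.median(q,0),4))
E
python3 up.py
```

```text
t: 6.45
position: [0.5365, -0.3123, 0.3105]
tool_rot: [180.0, 39.8, 167.2]
contact_force: [0.1, 0.0, -0.5]
grip_width: 0.0226
gripper_force: 30.0
6.45 [ 0.53647287 -0.31234731  0.31050154] [179.95543849  39.80937073 167.17019981] 0.022561872880371692
side 0.92 [310.1, 100.1] 371 0.16362704336802628 0.35942460836692663
  z 0.15 15 [ 0.519  -0.3063  0.1707]
  z 0.18 15 [ 0.519  -0.3051  0.1942]
  z 0.21 26 [ 0.519  -0.3077  0.2252]
  z 0.24 73 [ 0.5176 -0.2995  0.2591]
  z 0.27 103 [ 0.5183 -0.2997  0.2857]
  z 0.3 99 [ 0.5207 -0.2996  0.3138]
  z 0.33 40 [ 0.5301 -0.3005  0.3478]
top 0.42 [349.2, 196.1] 99 -0.003333261975291315 0.36400197568004405
  z 0.33 60 [ 0.5235 -0.3043  0.3569]
  z 0.36 28 [ 0.5249 -0.306   0.3615]
```

```bash
python3 -m handwheel '[[[0,0,0,0.002,0,-0.03,-1],[0,0,0,0,0,-0.03,-1],[0,0,0,0,0,-0.025,-1],[0,0,0,0,0,-0.02,-1],[0,0,0,0,0,-0.02,-1],[0,0,0,0,0,-0.015,-1],[0,0,0,0,0,-0.01,-1],[0,0,0,0,0,-0.002,-1],[0,0,0,0,0,0,-1],[0,0,0,0,0,0,-1]]]'
```

```text
t: 7.65
position: [0.5393, -0.3125, 0.1612]
tool_rot: [-179.8, 40.0, 167.4]
contact_force: [-0.5, -0.2, -1.6]
grip_width: 0.0228
gripper_force: 30.0
```

```bash
python3 -m handwheel '[[[0,0,0,0,0,-0.003,-1],[0,0,0,0,0,0,-1],[0,0,0,0,0,0,-1]]]'
python3 -m handwheel '[[[0,0,0,0,0,0,-0.2],[0,0,0,0,0,0,0.2],[0,0,0,0,0,0,0.6],[0,0,0,0,0,0,1],[0,0,0,0,0,0,1],[0,0,0,0,0,0,1],[0,0,0,0,0,0,1],[0,0,0,0,0,0,1]]]'; python3 up.py
```

```text
t: 7.95
position: [0.539, -0.3126, 0.1575]
tool_rot: [-179.9, 40.0, 167.3]
contact_force: [0.3, -0.7, -0.9]
grip_width: 0.0228
gripper_force: 30.0
t: 8.75
position: [0.539, -0.3126, 0.1574]
tool_rot: [-179.9, 40.0, 167.3]
contact_force: [0.1, 0.0, -0.6]
grip_width: 0.0845
gripper_force: 0.0
8.75 [ 0.53900443 -0.31257723  0.15741579] [-179.88974872   39.96071342  167.32823782] 0.08449216987612494
side 0.45 [308.1, 151.3] 132 0.09511415296531071 0.1623121033509767
  z 0.09 55 [ 0.5188 -0.2985  0.107 ]
  z 0.12 57 [ 0.5191 -0.2986  0.1333]
  z 0.15 20 [ 0.5156 -0.2982  0.1547]
```

```bash
python3 -c "
import cv2
a=cv2.imread('pics/side_up.png')[60:220,220:420]; cv2.imwrite('pics/c2.png',cv2.resize(a,(750,600)))"
```

```text
(no output)
```

View pics/c2.png

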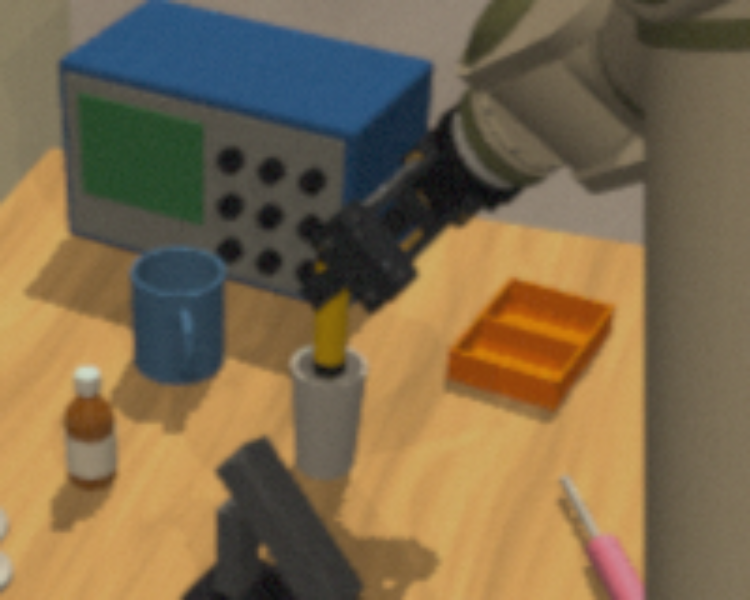

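The yellow driver stands upright in the cup (crop 330,330) with the fingers open around it. I retreat along the tool axis, then untilt.

```bash
python3 -m handwheel '[[[0,0,0,-0.0125,0.0028,0.0153,1],[0,0,0,-0.019,0.0043,0.023,1],[0,0,0,-0.0219,0.005,0.0268,1],[0,0,0,-0.0219,0.005,0.0268,1],[0,0,0,-0.0219,0.005,0.0268,1],[0.031,0.136,0,0,0.01,0,1],[0.031,0.136,0,0,0.01,0,1],[0.031,0.136,0,0,0.01,0,1],[0.031,0.136,0,0,0.01,0,1],[0.031,0.136,0,0,0.01,0,1],[0,0,0,0,0,0,1],[0,0,0,0,0,0,1]]]'; python3 - <<'E'
from h import *
for n in("top","side"):
    im,d=snapshot(n); hsv=cv2.cvtColor(im,cv2.COLOR_RGB2HSV)
    m=(hsv[...,0]>15)&(hsv[...,0]<35)&(hsv[...,1]>140); P=cloud(n,d,m); P=P[(P[:,2]>.09)&(P[:,2]<.25)&(np.hypot(P[:,0]-.525,P[:,1]+.31)<.09)]
    print(n,len(P),P.max(0),P.min(0)); l=cv2.fitLine(P.astype(np.float32),cv2.DIST_HUBER,0,.01,.01).ravel(); print(l)
print(get_obs()["position"],get_obs()["tool_rot"])
E
```

```text
t: 10.15
position: [0.4421, -0.2403, 0.2756]
tool_rot: [180.0, 0.1, 167.4]
contact_force: [0.3, 0.2, -0.4]
grip_width: 0.088
gripper_force: 0.0
top 52 [ 0.53262878 -0.29260299  0.21266962] [ 0.51099974 -0.314726    0.17992899]
[ 0.41349673  0.9027496  -0.11859026  0.52286017 -0.30095726  0.20373933]
side 286 [ 0.53450122 -0.29146345  0.20750078] [ 0.50789471 -0.31966942  0.10344787]
[-0.02208849 -0.05723133  0.99811655  0.51797664 -0.3000347   0.17272116]
[ 0.44131771 -0.24063281  0.27614924] [1.79993673e+02 1.00564724e-01 1.67259175e+02]
```

```bash
python3 -m handwheel '[[[0,0,-0.1168,0.0021,0.0328,0,1],[0,0,-0.1168,0.0021,0.0328,0,1],[0,0,-0.1168,0.0021,0.0328,0,0.5],[0,0,-0.1168,0.0021,0.0328,0,0.14],[0,0,-0.1168,0.0021,0.0328,0,0.14],[0,0,-0.1168,0.0021,0.0328,0,0.14],[0,0,-0.1168,0.0021,0.0328,0,0.14],[0,0,-0.1168,0.0021,0.0328,0,0.14],[0,0,-0.1168,0.0021,0.0328,0,0.14],[0,0,-0.1168,0.0021,0.0328,0,0.14],[0,0,-0.1168,0.0021,0.0328,0,0.14],[0,0,-0.1168,0.0021,0.0328,0,0.14]]]'
python3 -m handwheel '[[[0,0,-0.1168,0.0021,0.0328,0,0.14],[0,0,-0.1168,0.0021,0.0328,0,0.14],[0,0,0,0,0,0,0.14],[0,0,0,0,0,0,0.14]]]'
python3 - <<'E'
from h import *
o=get_obs(); print(o["t"],o["position"],o["tool_rot"],o["grip_width"])
im,d=snapshot("wrist"); cv2.imwrite("pics/wbar.png",im[...,::-1]); hsv=cv2.cvtColor(im,cv2.COLOR_RGB2HSV)
m=((hsv[...,0]<8)|(hsv[...,0]>172))&(hsv[...,1]>130)
P=cloud("wrist",d,m); Q=P[(P[:,2]>.08)&(P[:,2]<.115)&(np.hypot(P[:,0]-.472,P[:,1]-.22)<.08)]
l=cv2.fitLine(Q[:,:2].astype(np.float32),cv2.DIST_HUBER,0,.01,.01).ravel(); s=(Q[:,:2]-l[2:])@l[:2]
print("bar",len(Q),np.degrees(np.arctan2(l[1],l[0])),"mid",l[2:]+l[:2]*(s.min()+s.max())/2,s.max()-s.min(),np.percentile(Q[:,2],[5,50,95]))
m=(hsv[...,0]>95)&(hsv[...,0]<125)&(hsv[...,1]>110);P=cloud("wrist",d,m);P=P[(P[:,2]>.08)&(P[:,2]<.11)];print("flap",len(P),cv2.minAreaRect(P[:,:2].astype(np.float32)) if len(P)>9 else "")
E
```

```text
t: 11.45
position: [0.4667, 0.1538, 0.2766]
tool_rot: [179.9, -0.1, 86.6]
contact_force: [0.2, 0.5, 0.8]
grip_width: 0.0504
gripper_force: 0.0
t: 11.85
position: [0.471, 0.2183, 0.2763]
tool_rot: [180.0, -0.0, 73.7]
contact_force: [-0.5, 0.1, -0.4]
grip_width: 0.0499
gripper_force: 0.0
11.85 [0.47099319 0.21825767 0.27626689] [ 1.79960603e+02 -3.74400953e-02  7.36861273e+01] 0.049940092803455995
bar 1173 73.46096 mid [0.47539854 0.21788399] 0.11163796236591628 [0.09134116 0.09386542 0.09548743]
flap 20152 ((0.5510746836662292, 0.08826461434364319), (0.4013718068599701, 0.1084095761179924), 73.54721069335938)
```

View pics/wbar.png

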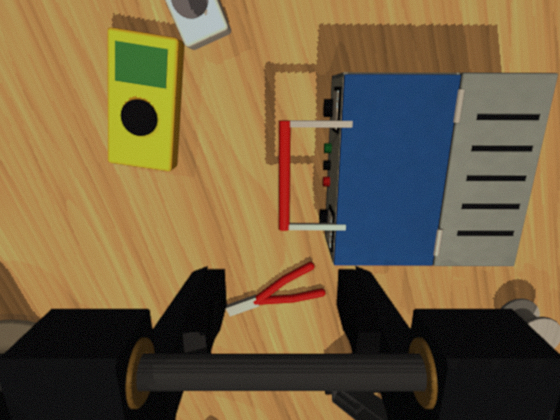

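The wrist picture shows the red bar at (285,175) with its white side arms. There is room for the fingers between the bar and the supply front (x 285 to 330). I descend over it and grip.

```bash
python3 -m handwheel '[[[0,0,0,0.003,0,-0.03,0.14],[0,0,0,0,0,-0.04,0.14],[0,0,0,0,0,-0.04,0.14],[0,0,0,0,0,-0.035,0.14],[0,0,0,0,0,-0.03,0.14],[0,0,0,0,0,-0.03,0.14],[0,0,0,0,0,0,0.14],[0,0,0,0,0,0,0.14]]]'
python3 -m handwheel '[[[0,0,0,0,0,0,-1],[0,0,0,0,0,0,-1],[0,0,0,0,0,0,-1],[0,0,0,0,0,0,-1],[0,0,0,0,0,0,-1],[0,0,0,0,0,0,-1],[0,0,0,0,0,0,-1],[0,0,0,0,0,0,-1]]]'
```

```text
t: 12.7
position: [0.4747, 0.2179, 0.0722]
tool_rot: [180.0, -0.0, 73.6]
contact_force: [-0.0, 0.4, 0.8]
grip_width: 0.0502
gripper_force: 0.0
t: 13.5
position: [0.4742, 0.2188, 0.0711]
tool_rot: [-180.0, 0.0, 73.6]
contact_force: [0.0, -0.3, -0.4]
grip_width: 0.0004
gripper_force: 0.0
```

```bash
python3 - <<'E'
from h import *
print(get_obs()["grip_width"],get_obs()["gripper_force"])
a,d=snapshot("side"); w,dw=snapshot("wrist")
a=cv2.resize(a[240:360,180:340],(533,400)); w=cv2.resize(w,(267,200)); c=np.zeros((400,800,3),np.uint8); c[:,:533]=a; c[:200,533:]=w
cv2.imwrite("pics/miss.png",c[...,::-1])
E
```

```text
0.0004336655203105228 0.0
```

View pics/miss.png

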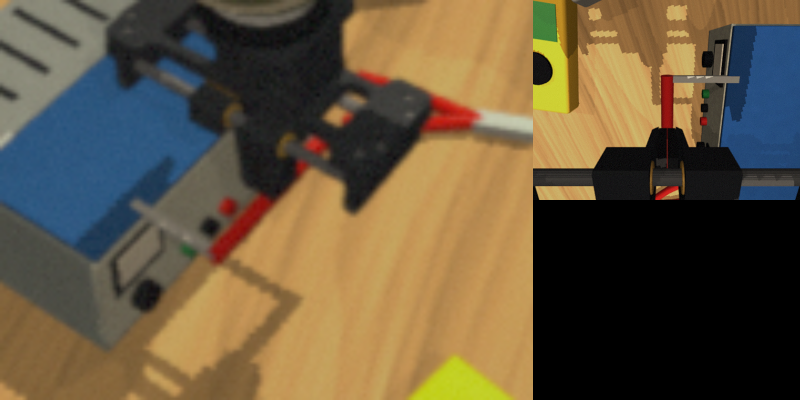

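```bash
python3 -m handwheel '[[[0,0,0,0,0,0,-1],[0,0,0,0,0,0,-1],[0,0,0,0,0,0,-1]]]'; python3 - <<'E'
from h import *
w,d=snapshot("wrist"); P=w[210:420,150:420]
cv2.imwrite("pics/w2.png",cv2.resize(P,(771,600))[...,::-1])
hsv=cv2.cvtColor(w,cv2.COLOR_RGB2HSV); m=((hsv[...,0]<8)|(hsv[...,0]>172))&(hsv[...,1]>130)
Q=cloud("wrist",d,m); Q=Q[(Q[:,2]>.03)&(np.hypot(Q[:,0]-.472,Q[:,1]-.22)<.08)]
s=(Q[:,:2]-[.4745,.218])@[.284,.959]
for a in np.arange(-.06,.06,.015):
    q=Q[(s>=a)&(s<a+.015)]; print(round(a,3),len(q),np.round(np.median(q,0),4) if len(q) else "")
E
```

```text
t: 13.9
position: [0.4742, 0.2187, 0.0711]
tool_rot: [-180.0, 0.0, 73.6]
contact_force: [-0.2, -0.7, -0.3]
grip_width: 0.0006
gripper_force: 0.0
-0.06 0 
-0.045 36 [0.4654 0.1839 0.0945]
-0.03 28 [0.4681 0.1932 0.0948]
-0.015 88 [0.474  0.2138 0.1209]
0.0 669 [0.4775 0.2271 0.0946]
0.015 747 [0.4817 0.2396 0.0939]
0.03 842 [0.4859 0.2539 0.0939]
0.045 742 [0.4897 0.2673 0.0937]
```

View pics/w2.png

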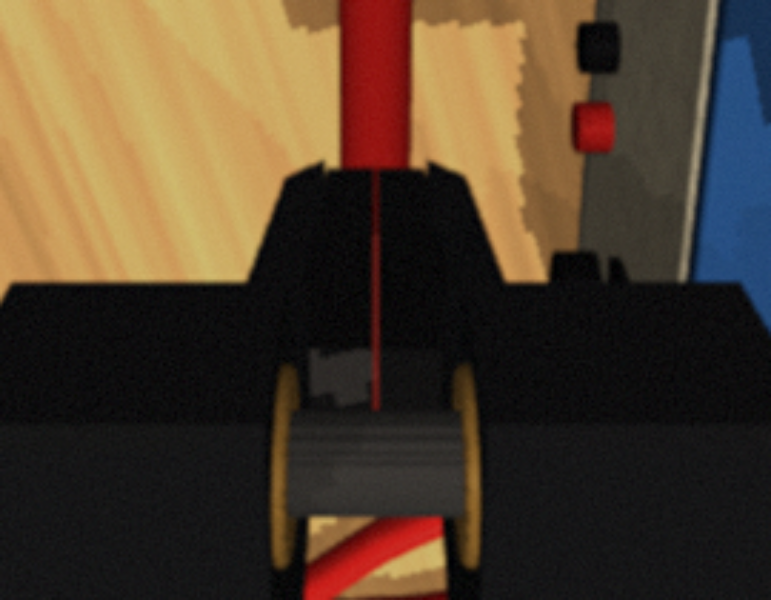

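```bash
python3 - <<'E'
from h import *
w,d=snapshot("wrist"); f,cx,cy,R,t=cam("wrist")
for r in range(225,400,8):
    row=[]
    for c in (270,281,292):
        z=d[r,c]; X=(np.array([(c-cx)/f*z,(r-cy)/f*z,z])-t)@R; row.append(np.round(X,3))
    print(r,*row)
print(-R.T@t)
E
```

```text
225 [0.478 0.245 0.091] [0.483 0.245 0.095] [0.488 0.243 0.092]
233 [0.477 0.241 0.091] [0.482 0.241 0.094] [0.486 0.239 0.092]
241 [0.476 0.238 0.092] [0.481 0.237 0.095] [0.485 0.235 0.092]
249 [0.475 0.234 0.092] [0.48  0.233 0.094] [0.484 0.231 0.092]
257 [0.473 0.229 0.091] [0.479 0.23  0.095] [0.483 0.227 0.092]
265 [0.472 0.225 0.091] [0.477 0.225 0.094] [0.482 0.223 0.092]
273 [0.473 0.229 0.105] [0.478 0.227 0.106] [0.483 0.226 0.106]
281 [0.474 0.229 0.113] [0.477 0.225 0.108] [0.482 0.226 0.113]
289 [0.474 0.228 0.118] [0.476 0.222 0.109] [0.482 0.226 0.119]
297 [0.474 0.229 0.125] [0.475 0.219 0.11 ] [0.482 0.226 0.124]
305 [0.474 0.229 0.131] [0.474 0.215 0.111] [0.482 0.226 0.13 ]
313 [0.474 0.228 0.135] [0.474 0.213 0.113] [0.482 0.226 0.136]
321 [0.474 0.228 0.139] [0.469 0.197 0.095] [0.482 0.226 0.14 ]
329 [0.474 0.228 0.144] [0.468 0.193 0.095] [0.481 0.226 0.144]
337 [0.474 0.226 0.145] [0.466 0.188 0.095] [0.481 0.225 0.147]
345 [0.473 0.223 0.146] [0.465 0.182 0.094] [0.48  0.221 0.145]
353 [0.48  0.244 0.177] [0.483 0.243 0.177] [0.485 0.242 0.177]
361 [0.48  0.244 0.18 ] [0.483 0.243 0.179] [0.485 0.243 0.18 ]
369 [0.48  0.243 0.181] [0.483 0.244 0.183] [0.485 0.242 0.182]
377 [0.48  0.243 0.183] [0.482 0.241 0.182] [0.485 0.242 0.183]
385 [0.479 0.241 0.183] [0.481 0.239 0.182] [0.484 0.239 0.182]
393 [0.499 0.299 0.247] [0.431 0.069 0.005] [0.441 0.069 0.008]
[0.49898056 0.29868772 0.24717764]
```

```bash
python3 - <<'E'
from h import *
w,d=snapshot("wrist"); f,cx,cy,R,t=cam("wrist"); g=w.astype(int).sum(2)
o=get_obs(); Rt=None
for r in (262,265,267,269,271,274,278,284,290,300):
    for c in (245,250,255,258,261,264,267,295,298,301,304,308,314):
        z=d[r,c]; X=(np.array([(c-cx)/f*z,(r-cy)/f*z,z])-t)@R
        if g[r,c]<110: 
            u=np.array([.959,-.284]);v=np.array([.284,.959]);q=X[:2]-o["position"][:2]; print(r,c,g[r,c],"u %.3f v %.3f z %.3f"%(q@u,q@v,X[2]))
s,ds=snapshot("side"); m=(s.astype(int).sum(2)<120); P=cloud("side",ds,m); q=P[:,:2]-o["position"][:2]; k=(np.hypot(*q.T)<.05)&(P[:,2]>.04)&(P[:,2]<.2)
for a in np.arange(.05,.2,.01):
    b=k&(P[:,2]>=a)&(P[:,2]<a+.01); 
    if b.sum()>3: print("side z %.2f"%a,b.sum(),"u",np.round(np.percentile(q[b]@u,[5,95]),3),"v",np.round(np.percentile(q[b]@v,[5,95]),3))
E
```

```text
267 301 99 u 0.010 v 0.010 z 0.102
269 258 58 u -0.009 v 0.011 z 0.105
269 261 17 u -0.008 v 0.011 z 0.105
269 301 19 u 0.010 v 0.010 z 0.104
269 304 63 u 0.011 v 0.011 z 0.105
271 255 35 u -0.010 v 0.010 z 0.106
271 258 36 u -0.009 v 0.011 z 0.106
271 261 41 u -0.007 v 0.011 z 0.107
271 264 88 u -0.012 v -0.046 z -0.003
271 267 27 u -0.005 v 0.009 z 0.103
271 295 43 u 0.007 v 0.009 z 0.104
271 298 76 u 0.009 v 0.009 z 0.104
271 301 32 u 0.010 v 0.011 z 0.107
271 304 36 u 0.011 v 0.011 z 0.107
271 308 24 u 0.013 v 0.010 z 0.106
274 250 38 u -0.012 v 0.010 z 0.109
274 255 44 u -0.010 v 0.011 z 0.109
274 258 54 u -0.009 v 0.011 z 0.110
274 261 31 u -0.007 v 0.011 z 0.109
274 264 10 u -0.006 v 0.009 z 0.106
274 267 43 u -0.005 v 0.009 z 0.106
274 295 37 u 0.007 v 0.009 z 0.106
274 298 19 u 0.008 v 0.009 z 0.106
274 301 30 u 0.010 v 0.011 z 0.110
274 304 42 u 0.011 v 0.010 z 0.109
274 308 26 u 0.013 v 0.010 z 0.109
278 250 28 u -0.012 v 0.010 z 0.112
278 255 38 u -0.010 v 0.011 z 0.113
278 258 31 u -0.008 v 0.010 z 0.112
278 261 28 u -0.007 v 0.010 z 0.111
278 264 25 u -0.006 v 0.010 z 0
[... 1346 characters left out ...]
 0.127
300 267 28 u -0.004 v 0.009 z 0.126
300 295 27 u 0.006 v 0.009 z 0.126
300 298 30 u 0.008 v 0.009 z 0.127
300 301 18 u 0.009 v 0.009 z 0.127
300 304 31 u 0.010 v 0.009 z 0.127
300 308 31 u 0.011 v 0.011 z 0.129
300 314 38 u 0.013 v 0.011 z 0.130
side z 0.10 9 u [-0.014  0.005] v [-0.005  0.008]
side z 0.11 45 u [-0.017  0.006] v [-0.008  0.009]
side z 0.12 52 u [-0.018  0.006] v [-0.006  0.01 ]
side z 0.13 38 u [-0.019  0.009] v [-0.005  0.009]
side z 0.14 6 u [-0.019  0.012] v [0.003 0.009]
side z 0.16 5 u [0.005 0.006] v [-0.002  0.004]
side z 0.17 58 u [-0.034  0.021] v [0.004 0.033]
side z 0.18 100 u [-0.032  0.023] v [0.014 0.033]
side z 0.19 134 u [-0.031  0.024] v [0.017 0.032]
```

The measurement shows the real fingertips at z≈0.102, about 31 mm higher than the reported TCP implies. The fingers therefore shut just above the bar without touching it. I open, go 31 mm lower and verify.

```bash
python3 -m handwheel '[[[0,0,0,0,0,0.005,0.14],[0,0,0,0,0,0,0.14],[0,0,0,0,0,0,0.14],[0,0,0,0,0,0,0.14],[0,0,0,0,0,0,0.14],[0,0,0,0,0,0,0.14],[0,0,0,0,0,0,0.14],[0,0,0,0,0,-0.012,0.14],[0,0,0,0,0,-0.012,0.14],[0,0,0,0,0,-0.012,0.14],[0,0,0,0,0,0,0.14],[0,0,0,0,0,0,0.14]]]'
python3 -m handwheel '[[[0,0,0,0,0,0,-1],[0,0,0,0,0,0,-1],[0,0,0,0,0,0,-1],[0,0,0,0,0,0,-1],[0,0,0,0,0,0,-1],[0,0,0,0,0,0,-1],[0,0,0,0,0,0,-1],[0,0,0,0,0,0,-1],[0,0,0,0,0,0,-1],[0,0,0,0,0,0,-1]]]'
```

```text
t: 15.3
position: [0.4741, 0.2187, 0.0397]
tool_rot: [-180.0, 0.0, 73.6]
contact_force: [-0.1, -0.8, 0.6]
grip_width: 0.0499
gripper_force: 0.0
t: 16.3
position: [0.4742, 0.2188, 0.0403]
tool_rot: [180.0, -0.0, 73.6]
contact_force: [-3.1, 0.2, 5.2]
grip_width: 0.0105
gripper_force: 29.2
```

```bash
python3 -m handwheel '[[[0,0,0,0.0006,-0.0002,0.0144,-1],[0,0,0,0.0018,-0.0005,0.0143,-1],[0,0,0,0.003,-0.0009,0.014,-1],[0,0,0,0.0041,-0.0012,0.0137,-1],[0,0,0,0.0053,-0.0016,0.0133,-1],[0,0,0,0.0063,-0.0019,0.0128,-1],[0,0,0,0,0,0,-1],[0,0,0,0,0,0,-1]]]'; cat > fl.py <<'E'
from h import *
o=get_obs(); print(o["t"],o["position"],o["contact_force"],o["grip_width"],o["gripper_force"])
u=np.array([.959,-.284]);v=np.array([.284,.959]); H=np.array([.6315,.1715])
for n in("side","top"):
    im,d=snapshot(n); cv2.imwrite(f"pics/{n}_fl.png",im[...,::-1]); hsv=cv2.cvtColor(im,cv2.COLOR_RGB2HSV)
    m=(hsv[...,0]>95)&(hsv[...,0]<125)&(hsv[...,1]>100); P=cloud(n,d,m); q=P[:,:2]-H
    k=(abs(q@v)<.1)&(abs(q@u)<.17)&(P[:,2]>.085)&(P[:,2]<.28); A=np.c_[(q@u)[k],P[k,2]].astype(np.float32)
    if len(A)<20: print(n,len(A)); continue
    l=cv2.fitLine(A,cv2.DIST_HUBER,0,.01,.01).ravel(); print(n,len(A),"angle mod 180",np.degrees(np.arctan2(l[1],-l[0]))%180, "at hinge-z u:",l[2]+l[0]*(.09-l[3])/l[1] if abs(l[1])>.05 else "")
E
python3 fl.py
```

```text
t: 17.1
position: [0.4967, 0.2121, 0.1222]
tool_rot: [179.8, -0.0, 73.6]
contact_force: [8.5, 0.0, -6.8]
grip_width: 0.0101
gripper_force: 30.2
17.1 [0.49669964 0.21206809 0.12224783] [ 8.50583024  0.03366014 -6.7554143 ] 0.010072277515242393 30.15732318162918
side 1346 angle mod 180 31.105438 at hinge-z u: 0.004300736
top 996 angle mod 180 31.184738 at hinge-z u: 0.00500514
```

```bash
python3 -m handwheel '[[[0,0,0,0.0074,-0.0022,0.0121,-1],[0,0,0,0.0084,-0.0025,0.0114,-1],[0,0,0,0.0093,-0.0028,0.0106,-1],[0,0,0,0.0102,-0.003,0.0097,-1],[0,0,0,0.0109,-0.0032,0.0088,-1],[0,0,0,0.0116,-0.0034,0.0077,-1],[0,0,0,0,0,0,-1],[0,0,0,0,0,0,-1]]]'; python3 fl.py
```

```text
t: 18.0
position: [0.5535, 0.1949, 0.1785]
tool_rot: [-179.8, 0.1, 73.6]
contact_force: [14.2, 1.7, -26.4]
grip_width: 0.0092
gripper_force: 31.7
18.0 [0.55346436 0.19488126 0.17847118] [ 14.20505551   1.7476918  -26.38845955] 0.00915306504973687 31.702521443367004
side 381 angle mod 180 60.241234 at hinge-z u: -0.0035005528
top 0
```

```bash
python3 -m handwheel '[[[0,0,0,0.002,-0.0006,-0.004,-1],[0,0,0,0,0,0,-1],[0,0,0,0,0,0,-1]]]'; python3 fl.py; python3 - <<'E'
from h import *
w,d=snapshot("wrist"); cv2.imwrite("pics/w60.png",w[...,::-1]); o=get_obs()
hsv=cv2.cvtColor(w,cv2.COLOR_RGB2HSV); m=((hsv[...,0]<8)|(hsv[...,0]>172))&(hsv[...,1]>130)
Q=cloud("wrist",d,m); q=Q[:,:2]-o["position"][:2]; u=np.array([.959,-.284]); v=np.array([.284,.959])
k=(Q[:,2]>.15)&(abs(q@u)<.03)&(q@v>.012)&(q@v<.06); print("bar u",np.median((q@u)[k]),"top z",np.percentile(Q[k,2],[50,90]),"rel TCP z",np.percentile(Q[k,2],80)-o["position"][2])
E
```

```text
t: 18.4
position: [0.5549, 0.1946, 0.1787]
tool_rot: [-180.0, 0.0, 73.6]
contact_force: [-1.2, -1.2, -0.2]
grip_width: 0.009
gripper_force: 29.6
18.4 [0.55490004 0.19459255 0.17871883] [-1.21920371 -1.23810817 -0.22414153] 0.009007783640175702 29.61013287305832
side 423 angle mod 180 60.86357 at hinge-z u: -0.003635509
top 0
bar u 0.0011628717944265953 top z [0.23781718 0.23906505] rel TCP z 0.059913266564600776
```

```bash
python3 -m handwheel '[[[0,0,0,0.0122,-0.0036,0.0061,-1],[0,0,0,0.0127,-0.0038,0.005,-1],[0,0,0,0.0131,-0.0039,0.0039,-1],[0,0,0,0.0135,-0.004,0.0027,-1],[0,0,0,0,0,0,-1],[0,0,0,0,0,0,-1]]]'; python3 fl.py
```

```text
t: 19.15
position: [0.6062, 0.1793, 0.1957]
tool_rot: [-179.9, 0.0, 73.6]
contact_force: [0.3, -1.6, -4.9]
grip_width: 0.0084
gripper_force: 30.6
19.15 [0.60616405 0.17933358 0.19572106] [ 0.32500089 -1.60501179 -4.9440878 ] 0.008442628625564844 30.57104028761387
side 1832 angle mod 180 80.68515 at hinge-z u: -0.0035686865
top 1
```

```bash
python3 -m handwheel '[[[0,0,0,0.012,-0.0035,0.0014,-1],[0,0,0,0.009,-0.0027,0.0004,-1],[0,0,0,0.0045,-0.0013,0,-1],[0,0,0,0,0,0,-1],[0,0,0,0,0,0,-1],[0,0,0,0,0,0,-1]]]'; python3 fl.py; python3 - <<'E'
from h import *
o=get_obs(); w,d=snapshot("wrist"); hsv=cv2.cvtColor(w,cv2.COLOR_RGB2HSV); m=((hsv[...,0]<8)|(hsv[...,0]>172))&(hsv[...,1]>130)
Q=cloud("wrist",d,m); q=Q[:,:2]-o["position"][:2]; u=np.array([.959,-.284]); v=np.array([.284,.959])
k=(Q[:,2]>.2)&(abs(q@u)<.03)&(q@v>.012)&(q@v<.06); b=np.median(Q[k],0); print("bar",k.sum(),b,"u from hinge(.6318,.1722)",(b[:2]-[.6318,.1722])@u,"u rel tcp",np.median((q@u)[k]),"z rel",np.percentile(Q[k,2],80)-o["position"][2])
E
```

```text
t: 19.85
position: [0.6312, 0.1719, 0.1974]
tool_rot: [-179.9, 0.1, 73.6]
contact_force: [-1.4, -2.2, -15.3]
grip_width: 0.0085
gripper_force: 30.7
19.85 [0.63124953 0.171933   0.1973866 ] [ -1.42212812  -2.2269442  -15.28018437] 0.008454615131616165 30.723567008972168
side 2423 angle mod 180 89.76186 at hinge-z u: -0.0034855024
top 0
bar 4232 [0.64295396 0.20665365 0.25881897] u from hinge(.6318,.1722) 0.0009118096370892108 u rel tcp 0.0013154618558885842 z rel 0.06227639813948563
```

```bash
python3 -c "
import cv2
a=cv2.imread('pics/side_fl.png')[120:370,130:400]; cv2.imwrite('pics/c3.png',cv2.resize(a,(648,600)))"
```

```text
(no output)
```

View pics/c3.png

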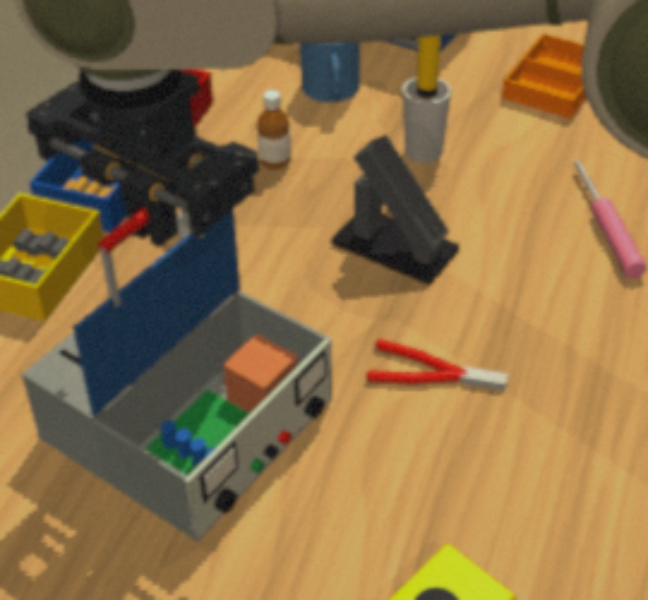

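The cover stands straight up (crop 160,310) with the bar in the fingers, and the driver is still upright in the cup (427,65). I ease the 15 N vertical pull, settle and check.

```bash
python3 -m handwheel '[[[0,0,0,0,0,-0.002,-1],[0,0,0,0,0,0,-1],[0,0,0,0,0,0,-1],[0,0,0,0,0,0,-1],[0,0,0,0,0,0,-1],[0,0,0,0,0,0,-1]]]'; python3 fl.py; python3 -c "
from h import *
print(hand_in())"
```

```text
t: 20.6
position: [0.6324, 0.1717, 0.1973]
tool_rot: [179.9, -0.0, 73.6]
contact_force: [-2.2, -4.3, -8.9]
grip_width: 0.0085
gripper_force: 30.3
20.6 [0.63235263 0.17168055 0.19734208] [-2.1971944  -4.30432043 -8.92310897] 0.0084957665043101 30.346367955207825
side 2447 angle mod 180 90.0674 at hinge-z u: -0.0035464282
top 0
the job is handed in; nothing more can be done
None
```

I handed the job in at about 20.6 s: the yellow screwdriver stands blade down in the cup, released, and the cover measures 90.1° with its bar gripped at about 30 N; the hand-in gave no verdict.

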